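# Clamp the plaster casting mould

### The arm

A 6-joint arm with a two-finger parallel gripper is mounted at the origin on the work surface. World frame = base frame: x ahead of the robot, y to its left, z up, the work surface at z = 0. Lengths are in m, angles in rad, forces in N, time in s.
With the tool pointing down it reaches from about 0.275 to 0.825 m from the base axis. Payload 5.2 kg.
Tool frame: the origin (TCP) lies at the very end of the fingers, on their centre line; the grasp point (between the pads) lies 19 mm behind it; z points along the fingers, y is the direction in which the jaws open and shut (so a half turn about z gives the same grasp; the last joint's range is limited). The gripper opens to 93 mm and grips with 3 to 60 N. Pads are 15 mm wide; open, the fingers measure 128 mm over their backs; the gripper's body (75 mm by 188 mm) begins 65 mm behind the grasp point.
Start: joints at [1.027, 0.259, 1.535, -0, 1.348, -0.203], TCP at [0.184, 0.518, 0.219] pointing down, gripper open.
Joint ranges: [-3.14, 3.14], [-0.91, 2.08], [0.19, 2.58], [-1.22, 4.36], [0.22, 2.71], [-3.12, 3.12]. Speed limits (rad/s): [2.57, 2.57, 3.14, 3.14, 3.14, 3.14].

### API

Orientations are given as a unit quaternion [x, y, z, w].
In Python, from rig import readout, eyes, env gives the robot as it stands. The module is installed in compiled form; this text tells all that it offers.
- The arm moves only by the tool arm_command, never from a script. Its argument "increments" is text: rows parted by semicolons, each of 7 numbers parted by spaces: the shift along the world's x, y, z in mm, then the turn, a rotation vector about the world's x, y, z in rad, then the finger opening in mm, from 0 to 93. In form: tx ty tz wx wy wz jaw; .... A call has 1 to 5 rows; each row is the pose to reach, as a shift and turn from the pose commanded when the call began; what a row does not reach only later rows make up. A row lasts 1/8 s, in which the tool goes at most 62.5 mm and 10.7 degrees, less where a joint would pass 70% of its speed; a pose out of reach is approached as far as the arm can. A call with a gripper value outside its range is refused whole. The fingers move at their own pace and stop on an object; the grip force is fixed at half the most. Time passes only in rows, so rows that repeat a pose let the fingers close. It gives the time, the measured TCP pose, the force and the opening at its end, in the units of the state.
- readout.read_state(): the state, without advancing time (a new reading comes with each control period).
- eyes.get_image(name): name is "scene" or "top" or "wrist"; returns a dict with "color" (384x512x3 uint8, red, green, blue), "range_z" (384x512 float32, m along the optical axis (not along the pixel's ray), 0 where there is no reading), "K" (3x3 intrinsics, pixels), "R" (3x3) and "t" (3): a world point X has camera coordinates R X + t. Camera axes: x right, y down, z forward; pixel columns grow to the right and rows downward; lengths in m; the calibration is good to about 2 mm. A picture is of the moment at which its call begins.
- env.job_done(): hands the job in, once; it reports no verdict.
The state is a dict: "clock": time; "q": joint angles; "qvel": joint speeds; "joint_torque": joint torques, N m; "tool_pos": TCP position; "tcp_rot": TCP orientation; "force": force on the tool from outside, world axes, zero at the start; "moment": the same for the moment, N m; "width": finger opening in m.
Only numpy, scipy, OpenCV 4.12 (cv2) and the standard library are available. Lean on these libraries where they do the work, as an engineer would, in place of code of your own. Each camera call takes 0.05 s, during which the arm holds its last target.

### The job

Stand the two-part plaster mould upright on the bed of the blue bench clamp, between the orange pad and the fixed jaw with its seam across the bar, and let go of it. Then pump the red-barred trigger, not pushing the jaw by hand, until the jaw has closed and the mould is pressed against the fixed jaw with the sprung orange pad pushed about half-way back; never press the pad fully home, since that cracks the plaster. The clamp has no lock, so finish while still holding the trigger bar pulled with that pressure on, and leave the other things on the bench alone.

Things in the scene. Friction and masses are not known exactly. Their poses are not given: they have to be found in the camera images.
- mould_c (a point): Centre (half-way up) of the loose plaster mould: off-white block 70 mm long (its x) by 50 mm wide (y) by 60 mm high (z, up), 0.25 to 0.5 kg, two halves with a dark seam across the middle of its length and a dark pour hole on top. Starts upright on the bench; either end may face the fixed jaw. Grasp it across its 50 mm width.
- clamp_seat (a point): Where the blue clamp's bed meets the fixed jaw's face, on the centre line. x: along the bar, the way the jaw closes, into the fixed jaw; z up. The clamp is bolted down. Bed: flat, its top at this point (12 mm above the bench), 100 mm wide. Fixed jaw: x 0 to 25, 70 wide, 50 high above the bed. Clamped, the mould has its length along x, centre at x -35, y about 0 (within 12), z 30 mm.
- pad_face (a point): Centre of the orange pad's face (56 mm wide, 44 mm high, 8 mm thick), facing the fixed jaw; axes as clamp_seat. It rides on the jaw, less its spring travel. At the start it is 98 to 120 mm from the fixed jaw's face. The dark jaw plate behind it is 60 mm wide, its top 50 mm above the bed.
- jaw (a joint): Travel of the moving jaw towards the fixed jaw, m, 0 to 0.068; starts at 0 to 0.022. It drags with about 5 N and stays where it is left unless a pressed pad pushes it back. With the mould against the fixed jaw, the pad touches it at about 0.050.
- pad (a joint): How far the sprung pad is pushed back towards the jaw plate, m: 0 free, 0.016 fully home. The spring is 1.2 N per mm. Half-way is 0.008.
- trigger (a joint): Trigger lever, rad: 0 at rest (leaning 0.2 towards the fixed jaw) to 0.42 fully pulled (away from it). Springs back with 1 to 3 N at the bar. After 0 to 14 mm of slack the jaw moves 0.7 mm per mm of bar, 22 mm a pull at most; on the return the jaw stays and the pawl clicks back over rungs of 9 mm pitch: a full pump gives 9 or 18 mm. No lock: eased, a pressed pad pushes the jaw back to where its drag holds.
- trigger_bar (a point): Centre of the red trigger bar: level, 16 mm in diameter, 56 mm long, across the clamp (clamp_seat's y) on top of the upright lever. At rest it is at clamp_seat x -215, z 150 mm; it swings 31 mm towards -x about trigger_hinge. Free room before and behind it for fingers from above; the blue cheeks below end 57 mm lower. The bar may turn in the grip as the lever swings.
- figure_a: Small grey metal figure, 24 mm wide, 51 mm high, on the left; origin under its base. Leave alone.
- figure_b: Small brass figure, 24 mm wide, 51 mm high, on the left; origin under its base. Leave alone.
- lighter_blue: Blue gas lighter, 190 mm long, 22 mm wide, 18 mm high, lying near the robot; origin under its handle. Leave alone.
- lighter_red: Red gas lighter, 190 mm long, 22 mm wide, 18 mm high, lying on the left; origin under its handle. Leave alone.
- anvil: Small dark anvil, 58 mm high, at the back; origin under its foot. Leave alone.
- hammer: Hammer lying on the right; origin under it. Leave alone.
- wax_jar: Amber glass jar with a steel lid, 64 mm across, 75 mm high, at the back; origin under it. Leave alone.
- trigger_hinge (a point): Fixed hinge axis of the trigger lever, along clamp_seat's y, at clamp_seat x -230, z 76 mm; the centre of the trigger bar is 75 mm from it. Axes as clamp_seat.
There are look-alikes about, which are no part of the job. Leave any pink or yellow look-alike of the part that bears mould_c alone.

How it is judged:
By the outcome, as a careful person would: the job done as asked, in the order asked, and still so for the second after the job is handed in, while the arm keeps its last pose, push and grip.
It also fails if it takes over 70 s, if anything falls off the work surface, if the arm or the gripper's body presses on something with over 40 N, if the wrist force passes 120 N, or if a joint passes its speed limit or range.

## Working session

There is one attempt and no reset: what is moved stays moved. The work goes in short steps, Python scripts to look and compute and a tool call to move; the robot and the scene stay as the last step left them, time stands still between calls to the robot, and variables do not carry over. Pictures are saved under pics/ and viewed, and the job is handed in when it is done.

Besides the shell and the picture viewer there is one more tool, called after "Call:" in YAML: its name, and indented under it one key for each argument. arm_command: Moves the arm, as the interface text tells. Its arguments: {"type":"object","properties":{"increments":{"type":"string"}},"required":["increments"]}

```bash
mkdir -p pics; cat > h.py <<'E'
import numpy as np, cv2
from rig import readout, eyes, env
def grab(n,tag):
    d=eyes.get_image(n); cv2.imwrite(f'pics/{tag}.png',cv2.cvtColor(d['color'],cv2.COLOR_RGB2BGR)); np.savez(f'pics/{tag}.npz',**d); return d
def cloud(d):
    z=d['range_z'];v,u=np.indices(z.shape);K=d['K']
    c=np.stack([(u-K[0,2])/K[0,0]*z,(v-K[1,2])/K[1,1]*z,z],-1)
    return (c-d['t'])@d['R']
E
python3 - <<'E'
from h import *
a=grab('scene','s0');b=grab('top','t0')
s=readout.read_state();print(s)
for d in (a,b): print(d['K'],d['R'],d['t'])
E
```

```text
{'clock': 0.1, 'q': array([ 1.02718169e+00,  2.59275580e-01,  1.53595538e+00,  4.68287371e-05,
        1.34801396e+00, -2.02806109e-01]), 'qvel': array([-0.00019369, -0.00173073, -0.00377843, -0.00034238,  0.00062783,
       -0.00017813]), 'joint_torque': array([ 2.15191743e-03, -4.38208795e+01, -2.84645462e+01,  7.19891349e-02,
        3.62886535e-02, -3.62904962e-05]), 'tool_pos': array([0.18354535, 0.51795437, 0.21790524]), 'tcp_rot': array([ 1.69585832e-01,  9.85515075e-01, -7.60942570e-04, -3.22474826e-04]), 'force': array([-0.20288634,  0.12502389, -0.29942089]), 'moment': array([-0.0286221 ,  0.04821158,  0.02051951]), 'width': 0.093185885058194}
[[458.09319485   0.         253.14995269]
 [  0.         458.09319485 185.07920363]
 [  0.           0.           1.        ]] [[-0.40605463  0.91364855  0.01913044]
 [ 0.6514246   0.30406865 -0.69511744]
 [-0.64091    -0.26979361 -0.71864162]] [ 0.29069962 -0.26198079  1.70744327]
[[435.60883213   0.         253.06474531]
 [  0.         435.60883213 186.21187887]
 [  0.           0.           1.        ]] [[ 0.02875055 -0.99958022  0.00357555]
 [-0.98298199 -0.02892205 -0.18141092]
 [ 0.18143818  0.00170096 -0.98340088]] [-0.06132845  0.57815349  1.59919708]
```

View pics/s0.png

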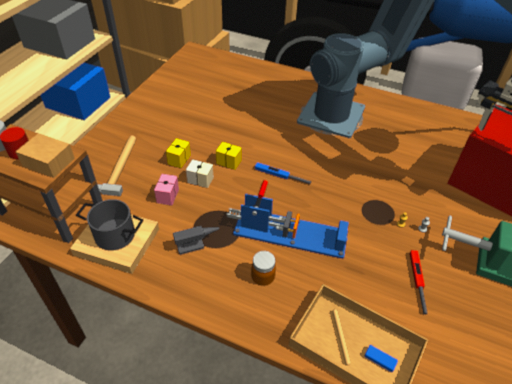

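View pics/t0.png

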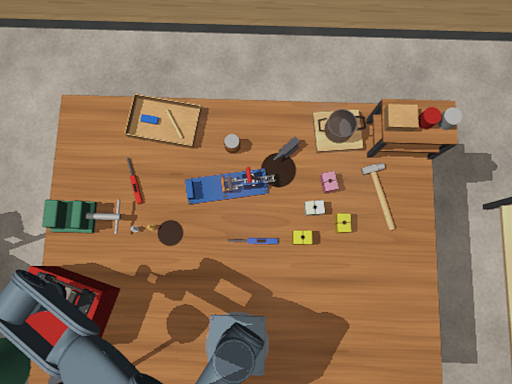

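```bash
python3 - <<'E'
from h import *
for t,(r0,r1,c0,c1) in {'s0':(140,290,130,370),'t0':(125,260,170,370)}.items():
    d=np.load(f'pics/{t}.npz')
    im=cv2.imread(f'pics/{t}.png')[r0:r1,c0:c1]
    f=780/(c1-c0)
    im=cv2.resize(im,None,fx=f,fy=f,interpolation=cv2.INTER_CUBIC);cv2.imwrite(f'pics/{t}z.png',im)
    P=cloud(d);c=d['color'].astype(int)
    hsv=cv2.cvtColor(d['color'],cv2.COLOR_RGB2HSV)
    z=P[...,2]
    # bench level
    print(t,'bench', np.median(z[(P[...,0]>.3)&(P[...,0]<.8)&(abs(P[...,1])<.3)]))
    for nm,m in {'white':(hsv[...,1]<50)&(hsv[...,2]>140),'blue':(hsv[...,0]>100)&(hsv[...,0]<125)&(hsv[...,1]>120),'red':((hsv[...,0]<6)|(hsv[...,0]>174))&(hsv[...,1]>200)&(hsv[...,2]>100),'orange':(hsv[...,0]>8)&(hsv[...,0]<18)&(hsv[...,1]>200)&(hsv[...,2]>170)}.items():
        n,l,st,ce=cv2.connectedComponentsWithStats(m.astype(np.uint8))
        for i in range(1,n):
            if st[i,4]>8:
                p=P[l==i]
                if .2<np.median(p[:,0])<.8 and abs(np.median(p[:,1]))<.4: print(nm,st[i],np.median(p,0).round(3),p.min(0).round(3),p.max(0).round(3))
E
```

```text
s0 bench 0.0004906458357373807
white [187 160  14  12 104] [ 0.514 -0.295  0.06 ] [ 0.467 -0.344 -0.   ] [ 0.535 -0.276  0.064]
white [198 163  14  11  82] [ 0.505 -0.256  0.06 ] [ 0.484 -0.274  0.055] [ 0.529 -0.242  0.065]
white [269 216  14   4  25] [0.582 0.011 0.041] [ 0.547 -0.008  0.01 ] [0.592 0.027 0.05 ]
white [269 222  11   3  19] [0.602 0.01  0.042] [ 0.575 -0.004  0.007] [0.609 0.028 0.044]
white [253 251  22  19 314] [0.752 0.044 0.075] [ 0.678 -0.003 -0.002] [0.779 0.072 0.081]
blue [255 163  34  16 211] [ 0.387 -0.082  0.016] [ 0.369 -0.14   0.005] [1.383 0.275 1.039]
blue [ 233  194  115   64 2969] [0.607 0.07  0.014] [ 0.519 -0.099 -0.006] [1.383 0.275 1.039]
blue [290 222   4   7  21] [0.571 0.055 0.013] [0.555 0.05  0.009] [1.383 0.275 1.039]
red [259 181   8  16  75] [ 0.607 -0.025  0.167] [ 0.579 -0.035  0.161] [ 0.633 -0.016  0.172]
orange [294 213   6  16  52] [0.58  0.071 0.06 ] [ 0.504  0.049 -0.003] [0.613 0.079 0.066]
t0 bench 0.0012480016224675461
white [224 134  15  14 162] [0.75  0.044 0.075] [ 0.724  0.017 -0.003] [0.8   0.077 0.084]
white [262 176   5
[... 395 characters left out ...]
7  0.056] [ 0.622 -0.09  -0.003] [ 0.664 -0.035  0.109]
blue [224 172  22   7  88] [0.629 0.02  0.011] [ 0.614 -0.013  0.001] [0.644 0.07  0.105]
blue [ 186  175   82   29 1158] [0.568 0.12  0.013] [ 0.28  -0.099 -0.002] [0.629 0.217 1.678]
blue [224 182   3   6  10] [0.591 0.065 0.014] [0.58  0.06  0.007] [0.602 0.069 0.018]
blue [248 238   9   5  44] [ 0.379 -0.046  0.017] [ 0.371 -0.062  0.01 ] [ 0.387 -0.031  0.023]
blue [265 239  13   5  58] [ 0.377 -0.12   0.019] [ 0.28  -0.142  0.009] [ 0.385 -0.047  1.678]
red [248 169   3  13  17] [ 0.592 -0.029  0.168] [ 0.577 -0.033  0.163] [ 0.621 -0.026  0.179]
red [139 192   3  11  15] [0.531 0.39  0.017] [0.511 0.384 0.011] [0.55  0.395 0.03 ]
```

View pics/s0z.png

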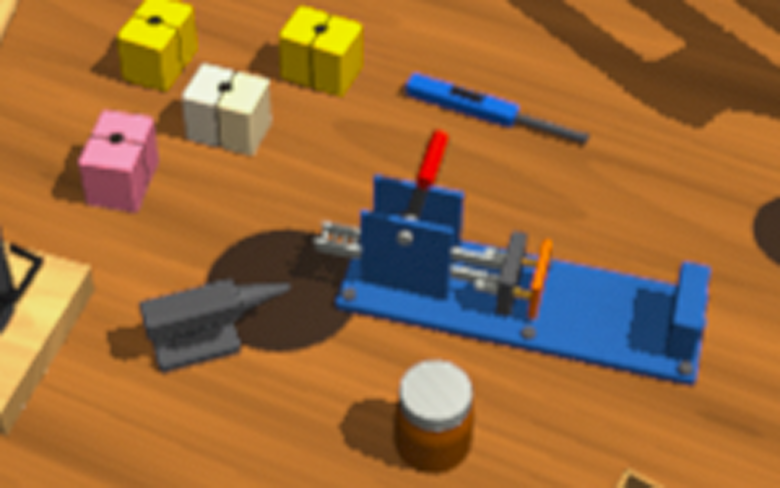

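View pics/t0z.png

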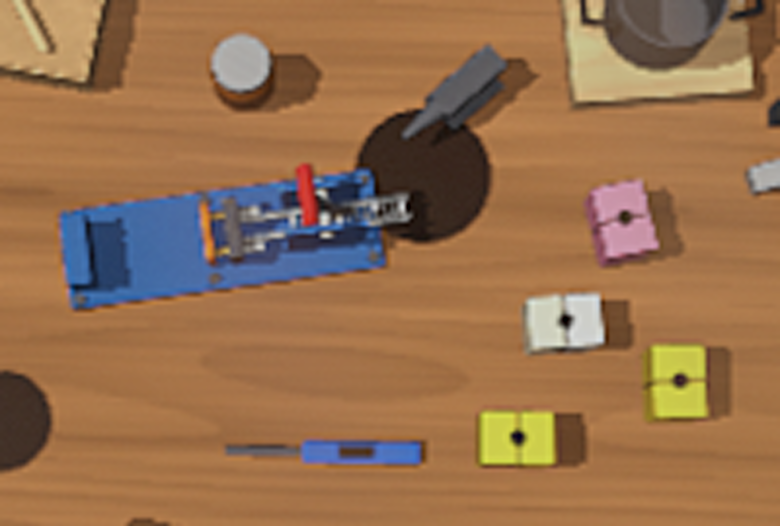

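```bash
python3 - <<'E'
from h import *
for t in ('s0','t0'):
    d=np.load(f'pics/{t}.npz');P=cloud(d);hsv=cv2.cvtColor(d['color'],cv2.COLOR_RGB2HSV);x,y,z=P[...,0],P[...,1],P[...,2]
    blue=(hsv[...,0]>98)&(hsv[...,0]<128)&(hsv[...,1]>100)
    def rect(nm,m):
        p=P[m]; 
        r=cv2.minAreaRect((p[:,:2]*1000).astype(np.float32)); print(t,nm,len(p),'z',np.median(p[:,2]).round(4),r, 'box',cv2.boxPoints(r).round(0).tolist())
    rect('mould',(z>.056)&(z<.065)&(x>.46)&(x<.56)&(y>-.34)&(y<-.22)&(hsv[...,1]<90))
    rect('jawtop',blue&(z>.057)&(z<.067)&(x>.5)&(x<.68)&(y>.13)&(y<.25))
    rect('bed',blue&(z>.006)&(z<.017)&(x>.48)&(x<.70)&(y>-.15)&(y<.25))
    red=((hsv[...,0]<8)|(hsv[...,0]>172))&(hsv[...,1]>150)
    rect('bar',red&(z>.155)&(z<.175)&(x>.5)&(x<.7)&(abs(y)<.1))
    o=(hsv[...,0]>6)&(hsv[...,0]<20)&(hsv[...,1]>200)&(z>.03)&(z<.07)&(x>.54)&(x<.66)&(y>.04)&(y<.1)
    rect('pad',o)
E
```

```text
s0 mould 249 z 0.0597 ((510.04412841796875, -274.7916259765625), (52.333106994628906, 70.44892883300781), 5.958093166351318) box [[480.0, -242.0], [488.0, -313.0], [540.0, -307.0], [532.0, -237.0]]
s0 jawtop 180 z 0.0614 ((567.4194946289062, 197.66542053222656), (71.6423568725586, 24.262859344482422), 12.615620613098145) box [[530.0, 202.0], [535.0, 178.0], [605.0, 194.0], [600.0, 217.0]]
s0 bed 1873 z 0.0117 ((589.9985961914062, 59.676292419433594), (102.26868438720703, 312.80645751953125), 9.533829689025879) box [[514.0, 205.0], [565.0, -103.0], [666.0, -86.0], [615.0, 222.0]]
s0 bar 93 z 0.1668 ((604.0341796875, -26.444761276245117), (59.911258697509766, 14.737924575805664), 9.494887351989746) box [[573.0, -24.0], [576.0, -39.0], [635.0, -29.0], [632.0, -14.0]]
s0 pad 60 z 0.0595 ((586.7742919921875, 70.67111206054688), (58.4732666015625, 10.813366889953613), 8.151529312133789) box [[557.0, 72.0], [559.0, 61.0], [616.0, 69.0], [615.0, 80.0]]
t0 mould 178 z 0.0605 ((505.55706787109375, -277.4402770996094), (49.6636848449707, 69.51968383789062), 6.334573745727539) box [[477.0, -246.0], [485.0, -315.0], [534.0, -309.0], [526.0, -240.0]]
t0 jawtop 98 z 0.0619 ((561.945556640625, 195.27801513671875), (70.50143432617188, 24.84543800354004), 10.267416000366211) box [[525.0, 201.0], [529.0, 177.0], [599.0, 189.0], [594.0, 214.0]]
t0 bed 955 z 0.0119 ((586.1995239257812, 57.1922607421875), (99.59721374511719, 312.2268371582031), 10.14362907409668) box [[510.0, 202.0], [565.0, -105.0], [663.0, -88.0], [608.0, 220.0]]
t0 bar 58 z 0.167 ((600.7324829101562, -27.59585189819336), (54.324161529541016, 14.473700523376465), 12.86903190612793) box [[573.0, -27.0], [576.0, -41.0], [629.0, -29.0], [626.0, -14.0]]
t0 pad 5 z 0.0605 ((582.1498413085938, 69.54202270507812), (50.531898498535156, 0.9917117357254028), 10.049504280090332) box [[557.0, 66.0], [557.0, 65.0], [607.0, 73.0], [607.0, 74.0]]
```

Call:
arm_command:
  increments: "0 0 40 0 0 0 75; 22 -54 40 0 0 -0.09 75; 44 -108 40 0 0 -0.18 75; 66 -162 40 0 0 -0.27 75; 88 -216 40 0 0 -0.36 75"

```text
clock: 0.72
tool_pos: [0.2719, 0.3007, 0.2584]
tcp_rot: [0.344, 0.939, -0.0, 0.0]
force: [-0.1, -0.2, -0.2]
width: 0.0748
```

Call:
arm_command:
  increments: "22 -54 0 0 0 -0.09 75; 44 -108 0 0 0 -0.18 75; 66 -162 0 0 0 -0.27 75; 88 -216 0 0 0 -0.36 75; 110 -270 0 0 0 -0.45 75"

```text
clock: 1.35
tool_pos: [0.382, 0.0305, 0.2586]
tcp_rot: [0.546, 0.838, 0.0, 0.0]
force: [0.6, 1.3, -0.2]
width: 0.0749
```

Call:
arm_command:
  increments: "22 -54 0 0 0 -0.09 75; 44 -108 -10 0 0 -0.18 75; 66 -162 -20 0 0 -0.27 75; 88 -216 -40 0 0 -0.314 75; 126 -307 -60 0 0 -0.314 75"

```text
clock: 1.98
tool_pos: [0.4934, -0.2417, 0.205]
tcp_rot: [0.669, 0.743, 0.0, -0.001]
force: [1.0, 0.9, 0.4]
width: 0.075
```

Call:
arm_command:
  increments: "15 -34 0 0 0 0 75; 15 -34 0 0 0 0 75"

```text
clock: 2.22
tool_pos: [0.5085, -0.2765, 0.2047]
tcp_rot: [0.67, 0.743, -0.0, -0.001]
force: [0.6, 1.0, -0.5]
width: 0.0749
```

```bash
python3 - <<'E'
from h import *
d=grab('wrist','w1');s=readout.read_state();print(s['tool_pos'],s['tcp_rot'],s['q'])
P=cloud(d);hsv=cv2.cvtColor(d['color'],cv2.COLOR_RGB2HSV);x,y,z=P[...,0],P[...,1],P[...,2]
m=(z>.057)&(z<.065)&(x>.46)&(x<.56)&(y>-.34)&(y<-.22)&(hsv[...,1]<90)
r=cv2.minAreaRect((P[m][:,:2]*1000).astype(np.float32));print(m.sum(),r,cv2.boxPoints(r))
print(np.median(z[m]))
E
```

```text
[ 0.50805465 -0.27471515  0.20506236] [ 6.69243807e-01  7.43041985e-01  2.44626344e-05 -1.15499391e-03] [-6.88822802e-01  3.18495571e-01  1.48628182e+00  1.55488080e-04
  1.33912081e+00 -7.93272556e-01]
3535 ((508.3726501464844, -275.8299560546875), (49.93404006958008, 69.90459442138672), 5.930356979370117) [[ 479.92798 -243.64429]
 [ 487.1505  -313.17477]
 [ 536.8173  -308.01562]
 [ 529.5948  -238.48514]]
0.059902281901288115
```

View pics/w1.png

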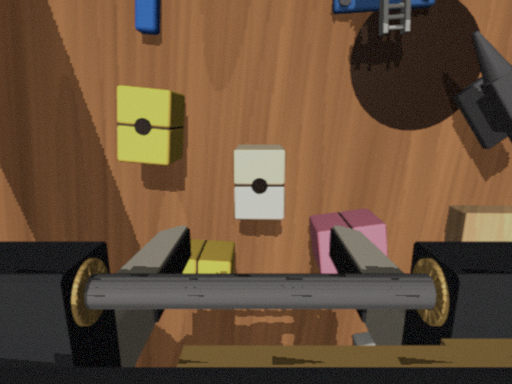

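Call:
arm_command:
  increments: "0 0 -60 0 0 0 68; 0 0 -115 0 0 0 68; 0 0 -160 0 0 0 68; 0 0 -185 0 0 0 68; 0 0 -191 0 0 0 68"

```text
clock: 2.9
tool_pos: [0.5071, -0.2718, 0.0139]
tcp_rot: [0.668, 0.744, -0.0, -0.002]
force: [0.5, -0.3, 0.0]
width: 0.0677
```

Call:
arm_command:
  increments: "0 0 0 0 0 0 45; 0 0 0 0 0 0 45; 0 0 0 0 0 0 45; 0 0 0 0 0 0 45"

```text
clock: 3.4
tool_pos: [0.509, -0.2746, 0.0168]
tcp_rot: [0.669, 0.744, 0.0, 0.001]
force: [-1.3, 1.6, 6.5]
width: 0.0498
```

Call:
arm_command:
  increments: "0 0 40 0 0 0 45; 0 0 95 0 0 0 45; 0 0 150 0 0 0 45; 0 20 195 0 0 0.02 45; 5 65 210 0 0 0.04 45"

```text
clock: 4.03
tool_pos: [0.5145, -0.2108, 0.2288]
tcp_rot: [0.655, 0.756, 0.0, 0.003]
force: [0.2, 0.5, -3.5]
width: 0.0498
```

Call:
arm_command:
  increments: "8 55 0 0 0 0.02 45; 16 110 0 0 0 0.027 45; 24 165 0 0 0 0.027 45; 32 220 0 0 0 0.027 45; 40 275 0 0 0 0.027 45"

```text
clock: 4.65
tool_pos: [0.5532, 0.0676, 0.2253]
tcp_rot: [0.643, 0.765, 0.0, 0.0]
force: [1.1, 0.9, -2.5]
width: 0.0495
```

Call:
arm_command:
  increments: "9 40 0 0 0 0 45; 18 78 -20 0 0 0 45; 18 78 -50 0 0 0 45; 18 78 -80 0 0 0 45; 18 78 -80 0 0 0 45"

```text
clock: 5.28
tool_pos: [0.5691, 0.1439, 0.1427]
tcp_rot: [0.643, 0.766, -0.002, -0.002]
force: [-0.2, 0.1, -2.1]
width: 0.0497
```

```bash
python3 - <<'E'
from h import *
d=grab('wrist','w2');s=readout.read_state();print(s['tool_pos'],s['tcp_rot'],s['force'])
grab('scene','s2');grab('top','t2')
P=cloud(d);hsv=cv2.cvtColor(d['color'],cv2.COLOR_RGB2HSV);x,y,z=P[...,0],P[...,1],P[...,2]
blue=(hsv[...,0]>98)&(hsv[...,0]<128)&(hsv[...,1]>100)
for nm,m in {'jawtop':blue&(z>.057)&(z<.067)&(x>.5)&(x<.68)&(y>.13)&(y<.25),'bed':blue&(z>.006)&(z<.017)&(x>.48)&(x<.70)&(y>-.15)&(y<.25)}.items():
    print(nm,m.sum())
    if m.sum()>5: r=cv2.minAreaRect((P[m][:,:2]*1000).astype(np.float32));print(r,cv2.boxPoints(r).round(1).tolist())
E
```

```text
[0.5705819  0.14380088 0.1446089 ] [ 0.64340583  0.76552422 -0.00084808 -0.00093797] [-0.2256368   0.75515886 -1.96082737]
jawtop 3134
((564.2594604492188, 198.44805908203125), (70.00647735595703, 24.2770938873291), 9.910062789916992) [[527.7000122070312, 204.39999389648438], [531.9000244140625, 180.5], [600.7999877929688, 192.5], [596.7000122070312, 216.39999389648438]]
bed 3847
((567.9672241210938, 177.339599609375), (98.14437103271484, 76.67494201660156), 9.461640357971191) [[513.2999877929688, 207.10000610351562], [525.9000244140625, 131.5], [622.7000122070312, 147.60000610351562], [610.0999755859375, 223.1999969482422]]
```

View pics/w2.png

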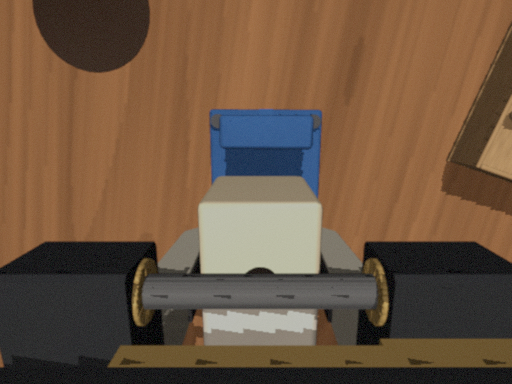

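View pics/s2.png

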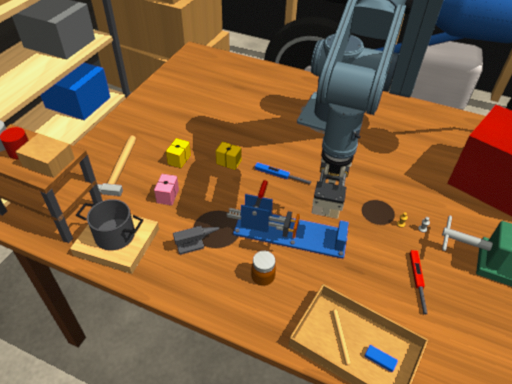

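```bash
python3 - <<'E'
from h import *
d=np.load('pics/w2.npz');P=cloud(d);hsv=cv2.cvtColor(d['color'],cv2.COLOR_RGB2HSV);x,y,z=P[...,0],P[...,1],P[...,2]
u=np.array([-np.sin(np.radians(9.9)),np.cos(np.radians(9.9))]);v=np.array([-u[1],u[0]]);S=np.array([.5665,.1857])
m=np.zeros(z.shape,bool);m[175:270,195:325]=True
m&=(hsv[...,1]<90)&(z>.12)&(z<.25)
q=P[m];print(np.percentile(q[:,2],[5,50,95]))
zt=np.median(q[:,2]);m2=m&(abs(z-zt)<.004)
l=np.stack([(P[m2][:,:2]-S)@u,(P[m2][:,:2]-S)@v],1)*1000
print(np.percentile(l,[.5,1,50,99,99.5],axis=0).round(1))
print('tcp local',(np.array([.5706,.1438])-S)@u*1000,(np.array([.5706,.1438])-S)@v*1000)
for r in range(180,262,10):
    w=m2[r]; 
    if w.any(): a=P[r][w]; lv=(a[:,:2]-S)@v*1000; print(r,lv.min().round(1),lv.max().round(1),((a[:,:2]-S)@u*1000).mean().round(1))
f=m&(z<zt-.006)&(z>zt-.05);l=(P[f][:,:2]-S)@u*1000;print('front',f.sum(),np.percentile(l,[5,50,95]))
E
```

```text
[0.14615685 0.18546115 0.18670432]
[[-36.5 -21.2]
 [-36.3 -20.8]
 [-21.5   3.9]
 [ -8.2  28.2]
 [ -8.1  28.7]]
tcp local -41.98099007703059 3.1648810644726932
200 -18.5 26.2 -8.2
210 -20.6 28.0 -11.3
220 -20.8 28.3 -15.4
230 -21.1 28.7 -19.5
240 -21.1 28.3 -23.7
250 -21.2 28.5 -28.1
260 -22.8 30.4 -32.5
front 2251 [-32.33927723  -8.12450292  -7.88210046]
```

Call:
arm_command:
  increments: "3 4.5 -30 0 0 0 45; 3 4.5 -60 0 0 0 45; 3 4.5 -85 0 0 0 45; 3 4.5 -104 0 0 0 45; 3 4.5 -110 0 0 0 45"

```text
clock: 6.05
tool_pos: [0.5749, 0.1482, 0.0356]
tcp_rot: [0.644, 0.765, 0.0, 0.0]
force: [0.1, 0.4, -3.0]
width: 0.0493
```

Call:
arm_command:
  increments: "0 0 -2 0 0 0 45; 0 0 -3 0 0 0 45; 0 0 -3 0 0 0 45"

```text
clock: 6.42
tool_pos: [0.575, 0.1484, 0.0331]
tcp_rot: [0.643, 0.766, 0.001, 0.001]
force: [0.2, 0.1, -3.5]
width: 0.0503
```

Call:
arm_command:
  increments: "0 0 -1.5 0 0 0 45; 0 0 -2.5 0 0 0 45; 0 0 -2.5 0 0 0 45"

```text
clock: 6.8
tool_pos: [0.5743, 0.1484, 0.0296]
tcp_rot: [0.643, 0.766, -0.0, -0.0]
force: [0.0, 0.2, -2.7]
width: 0.0499
```

Call:
arm_command:
  increments: "0 0 -1 0 0 0 45; 0 0 -1.5 0 0 0 45; 0 0 -1.5 0 0 0 45"

```text
clock: 7.18
tool_pos: [0.5745, 0.1484, 0.0288]
tcp_rot: [0.643, 0.766, 0.0, 0.0]
force: [-2.9, 0.4, 4.2]
width: 0.05
```

Call:
arm_command:
  increments: "0 0 0 0 0 0 56; 0 0 0 0 0 0 66; 0 0 0 0 0 0 66"

```text
clock: 7.55
tool_pos: [0.5745, 0.1483, 0.0281]
tcp_rot: [0.643, 0.766, 0.0, 0.0]
force: [-0.6, -0.9, -0.8]
width: 0.0658
```

Call:
arm_command:
  increments: "0 0 30 0 0 0 66; 0 0 80 0 0 0 66; 0 0 130 0 0 0 66; 0 0 180 0 0 0 66; 0 0 190 0 0 0 66"

```text
clock: 8.18
tool_pos: [0.5765, 0.1486, 0.2225]
tcp_rot: [0.643, 0.766, 0.003, 0.003]
force: [0.1, 1.4, -0.1]
width: 0.0662
```

```bash
python3 - <<'E'
from h import *
d=grab('wrist','w3');s=readout.read_state();print(s['tool_pos'],s['tcp_rot'],s['force'])
grab('scene','s3')
P=cloud(d);hsv=cv2.cvtColor(d['color'],cv2.COLOR_RGB2HSV);x,y,z=P[...,0],P[...,1],P[...,2]
u=np.array([-np.sin(np.radians(9.9)),np.cos(np.radians(9.9))]);v=np.array([-u[1],u[0]]);S=np.array([.5665,.1857])
blue=(hsv[...,0]>98)&(hsv[...,0]<128)&(hsv[...,1]>100)
for nm,m in {'jawtop':blue&(z>.057)&(z<.067)&(x>.5)&(x<.68)&(y>.13)&(y<.25),'mould':(hsv[...,1]<90)&(z>.068)&(z<.077)&(x>.5)&(x<.65)&(y>.08)&(y<.22)}.items():
    p=P[m];l=np.stack([(p[:,:2]-S)@u,(p[:,:2]-S)@v],1).astype(np.float32)*1000
    r=cv2.minAreaRect(l);print(nm,m.sum(),r,cv2.boxPoints(r).round(1).tolist(),np.median(p[:,2]))
E
```

```text
[0.57595227 0.14847591 0.22160346] [0.64334025 0.76557483 0.00201176 0.00210798] [0.75220497 0.99801331 1.68659092]
jawtop 1783 ((12.822200775146484, -0.04167938232421875), (69.5218734741211, 24.585111618041992), 89.03485107421875) [[-0.10000000149011612, -34.599998474121094], [24.5, -35.0], [25.700000762939453, 34.5], [1.100000023841858, 34.900001525878906]] 0.061910395228864684
mould 3411 ((-39.006160736083984, -2.045461654663086), (69.1737289428711, 49.83906173706055), 0.1590583771467209) [[-73.69999694824219, 22.799999237060547], [-73.5, -27.100000381469727], [-4.400000095367432, -26.899999618530273], [-4.5, 23.0]] 0.07187782904684333
```

View pics/w3.png

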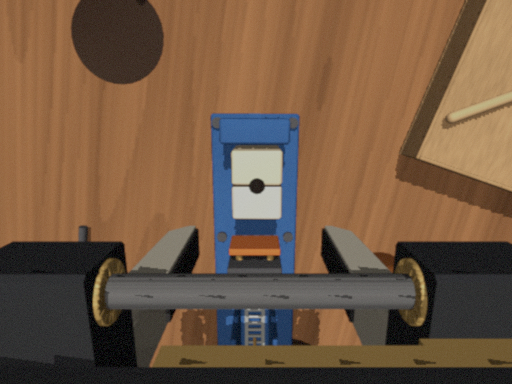

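Call:
arm_command:
  increments: "3 -19 5 0 0 -0.175 66; 6 -38 5 0 0 -0.35 66; 9 -57 5 0 0 -0.525 66; 12 -76 5 0 0 -0.7 66; 15 -95 5 0 0 -0.875 66"

```text
clock: 8.9
tool_pos: [0.5883, 0.0528, 0.2204]
tcp_rot: [0.908, 0.418, -0.002, -0.001]
force: [0.2, -0.2, -0.5]
width: 0.066
```

Call:
arm_command:
  increments: "3 -19 0 0 0 -0.175 60; 6 -38 0 0 0 -0.35 60; 9 -57 0 0 0 -0.525 60; 12 -79 0 0 0 -0.696 60; 12 -79 0 0 0 -0.696 60"

```text
clock: 9.52
tool_pos: [0.6005, -0.0268, 0.2206]
tcp_rot: [0.996, 0.086, -0.002, -0.001]
force: [-0.5, 0.5, -0.3]
width: 0.0601
```

```bash
python3 - <<'E'
from h import *
d=grab('wrist','w4');s=readout.read_state();print(s['tool_pos'],s['tcp_rot'],s['q'])
P=cloud(d);hsv=cv2.cvtColor(d['color'],cv2.COLOR_RGB2HSV);x,y,z=P[...,0],P[...,1],P[...,2]
u=np.array([-np.sin(np.radians(9.9)),np.cos(np.radians(9.9))]);v=np.array([-u[1],u[0]]);S=np.array([.5665,.1857])
red=((hsv[...,0]<8)|(hsv[...,0]>172))&(hsv[...,1]>150)&(z>.14)&(z<.18)
p=P[red];l=np.stack([(p[:,:2]-S)@u,(p[:,:2]-S)@v],1).astype(np.float32)*1000
print(red.sum(),cv2.minAreaRect(l),p[:,2].max())
t=p[:,2]>p[:,2].max()-.003;print(l[t].mean(0))
E
```

```text
[ 0.60047387 -0.0257454   0.22098151] [ 9.96195715e-01  8.71217563e-02 -1.81564255e-03 -7.74319994e-04] [-2.28474998e-01  3.51397054e-01  1.39972397e+00  3.50058149e-04
  1.39440429e+00  1.16779419e+00]
1631 ((-214.67713928222656, 0.5392398834228516), (55.85788345336914, 14.87838077545166), 89.44026947021484) 0.17092864100633184
[-214.51794      -0.29395494]
```

View pics/w4.png

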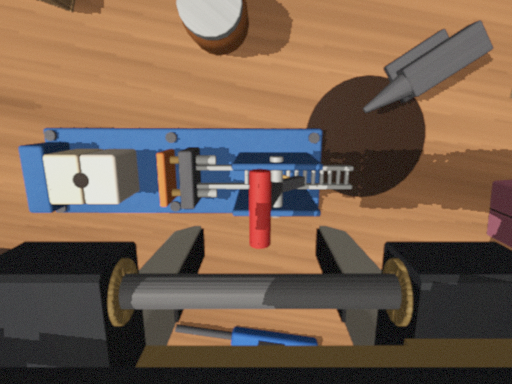

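Call:
arm_command:
  increments: "2.5 0 -30 0 0 0 60; 2.5 0 -60 0 0 0 60; 2.5 0 -75 0 0 0 60; 2.5 0 -78 0 0 0 60"

```text
clock: 10.07
tool_pos: [0.6031, -0.0248, 0.144]
tcp_rot: [0.996, 0.087, -0.001, -0.0]
force: [-0.6, -0.2, 0.7]
width: 0.0605
```

Call:
arm_command:
  increments: "0 0 0 0 0 0 12; 0 0 0 0 0 0 12; 0 0 0 0 0 0 12; 0 0 0 0 0 0 12"

```text
clock: 10.58
tool_pos: [0.6041, -0.0257, 0.1457]
tcp_rot: [0.996, 0.086, 0.0, 0.0]
force: [0.6, 0.9, -0.1]
width: 0.0247
```

```bash
cat > look.py <<'E'
from h import *
import sys
tag=sys.argv[1]
d=grab('wrist',tag);s=readout.read_state();print(s['clock'],s['tool_pos'],s['tcp_rot'],s['force'],s['width'])
P=cloud(d);hsv=cv2.cvtColor(d['color'],cv2.COLOR_RGB2HSV);x,y,z=P[...,0],P[...,1],P[...,2]
u=np.array([-np.sin(np.radians(9.9)),np.cos(np.radians(9.9))]);v=np.array([-u[1],u[0]]);S=np.array([.5665,.1857])
print('tcp loc',(s['tool_pos'][:2]-S)@u*1000,(s['tool_pos'][:2]-S)@v*1000)
L=np.stack([(P[...,:2]-S)@u*1000,(P[...,:2]-S)@v*1000,(z-.012)*1000],-1)
a,b,c=L[...,0],L[...,1],L[...,2]
def ex(n,m):
    if m.sum()>5: print(n,m.sum(),'x',np.percentile(a[m],[1,5,50,95,99]).round(1),'y',np.percentile(b[m],[1,50,99]).round(1))
    else: print(n,'few')
box=(a>-170)&(a<10)&(abs(b)<40)
ex('mould',box&(hsv[...,1]<90)&(c>57)&(c<64)&(abs(b)<32))
ex('pad top',box&(hsv[...,0]>6)&(hsv[...,0]<20)&(hsv[...,1]>180)&(c>40)&(c<54))
ex('plate top',box&(hsv[...,1]<110)&(hsv[...,2]<140)&(c>45)&(c<54)&(a<-70))
E
python3 look.py w5; cp pics/w5.png /tmp/
```

```text
10.625 [ 0.60404732 -0.02570105  0.14558284] [9.96271363e-01 8.62745094e-02 2.74359773e-04 7.23277004e-05] [ 0.58143101 -0.28142141 -0.01017385] 0.02059561175465232
tcp loc -214.70862364357103 -0.6422177558162816
mould 4861 x [-74.3 -72.6 -46.7 -20.2 -16. ] y [-26.8  -2.7  21.9]
pad top 150 x [-119.4 -119.2 -118.8 -118.3 -117.7] y [-27.3  -3.   24.7]
plate top 1226 x [-147.1 -146.8 -138.2  -73.8  -72.9] y [-29.4  -0.5  28. ]
```

View pics/w5.png

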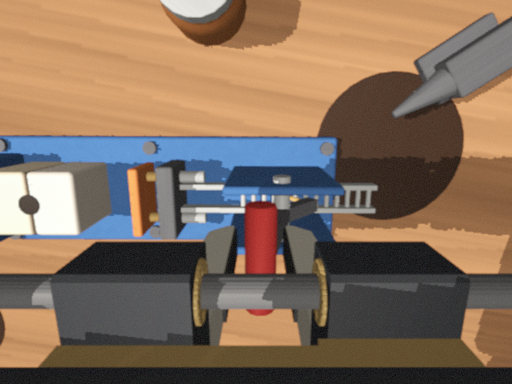

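Call:
arm_command:
  increments: "0 0 0 0 0 0 8; 0 0 0 0 0 0 8; 0 0 0 0 0 0 8"

```text
clock: 11.0
tool_pos: [0.6042, -0.0264, 0.1455]
tcp_rot: [0.996, 0.086, 0.0, 0.001]
force: [0.2, -4.4, 2.0]
width: 0.0161
```

```bash
cat > look.py <<'E'
from h import *
import sys
tag=sys.argv[1]
d=grab('wrist',tag) if len(sys.argv)<3 else np.load(f'pics/{tag}.npz')
s=readout.read_state();print(s['clock'],s['tool_pos'],s['tcp_rot'].round(3),s['force'].round(1),s['width'])
P=cloud(d);hsv=cv2.cvtColor(d['color'],cv2.COLOR_RGB2HSV);x,y,z=P[...,0],P[...,1],P[...,2]
u=np.array([-np.sin(np.radians(9.9)),np.cos(np.radians(9.9))]);v=np.array([-u[1],u[0]]);S=np.array([.5665,.1857])
print('tcp loc',(s['tool_pos'][:2]-S)@u*1000,(s['tool_pos'][:2]-S)@v*1000)
L=np.stack([(P[...,:2]-S)@u*1000,(P[...,:2]-S)@v*1000,(z-.012)*1000],-1)
a,b,c=L[...,0],L[...,1],L[...,2]
def ex(n,m):
    if m.sum()>5: print(n,m.sum(),'x',np.percentile(a[m],[1,5,25,50,75,95,99]).round(1),'y',np.percentile(b[m],[1,50,99]).round(1),'z',np.percentile(c[m],[1,50,99]).round(1))
    else: print(n,'few')
box=(a>-170)&(a<10)&(abs(b)<32)
ex('mould',box&(hsv[...,1]<110)&(hsv[...,2]>100)&(c>57)&(c<64))
o=box&(hsv[...,0]>4)&(hsv[...,0]<20)&(hsv[...,1]>190)&(c>4)
ex('pad',o); ex('pad hi',o&(c>40))
k=box&(c>42)&(c<54)&(a<-60)&(hsv[...,1]<130)&(hsv[...,2]<120)
ex('plate top',k)
# profile along u of pixels at height 38..54, |b|<25
h=box&(c>40)&(c<54)&(abs(b)<26)&(a<-50)
n,e=np.histogram(a[h],np.arange(-160,-50,1)); print([(int(e[i]),int(n[i])) for i in range(len(n)) if n[i]>15])
E
python3 look.py w6
```

```text
11.05 [ 0.60417485 -0.02638225  0.14553737] [0.996 0.086 0.    0.001] [-0.6 -4.3  2.3] 0.015489224803876546
tcp loc -215.40160158770635 -0.6507365330782402
mould 4523 x [-74.2 -72.8 -62.4 -48.8 -32.  -21.  -17. ] y [-26.8  -2.8  21.8] z [57.4 60.1 61.7]
pad 205 x [-119.4 -119.3 -119.  -118.8 -118.7 -118.3 -117.5] y [-27.4  -0.6  24. ] z [11.5 31.8 46.4]
pad hi 54 x [-119.4 -119.3 -119.  -118.8 -118.6 -118.4 -118.1] y [-26.5   7.   24.2] z [40.2 42.9 46.7]
plate top 830 x [-147.2 -147.  -146.4  -74.7  -74.3  -73.8  -73.2] y [-29.5  -3.8  27. ] z [42.1 48.1 53.8]
[(-148, 49), (-147, 223), (-146, 92), (-145, 76), (-144, 83), (-143, 83), (-142, 76), (-141, 82), (-140, 86), (-139, 78), (-138, 79), (-137, 80), (-136, 85), (-135, 67), (-134, 45), (-120, 78), (-119, 244), (-118, 96), (-117, 87), (-116, 74), (-115, 85), (-114, 78), (-113, 65), (-112, 37), (-76, 23), (-75, 442), (-74, 105)]
```

Call:
arm_command:
  increments: "1.5 -9 1 0 0 0 8; 3 -17 1.5 0 0 0 8; 4.5 -25 1 0 0 0 8; 5 -30 0 0 0 0 8; 5 -30 0 0 0 0 8"

```text
clock: 11.68
tool_pos: [0.6082, -0.051, 0.1461]
tcp_rot: [0.996, 0.086, -0.0, -0.004]
force: [-3.3, 10.5, 10.4]
width: 0.0148
```

```bash
python3 look.py w7
```

```text
11.725 [ 0.60817023 -0.05097531  0.14613639] [ 0.996  0.086 -0.    -0.004] [-3.7 10.2  9.1] 0.015396027161666676
tcp loc -240.31538018425798 -0.35835443758253716
mould 2774 x [-74.7 -73.7 -67.9 -59.2 -50.6 -42.7 -38.1] y [-26.8  -2.5  21.3] z [57.3 60.1 61.8]
pad 159 x [-103.7 -103.4 -103.1 -102.8 -102.6 -102.1 -102. ] y [-27.3   0.4  25.1] z [14.3 36.3 46.5]
pad hi 56 x [-103.7 -103.3 -103.  -102.8 -102.6 -102.2 -102.1] y [-26.9   1.7  24.5] z [40.2 44.2 46.6]
plate top 1000 x [-131.5 -131.2 -130.6  -74.8  -74.3  -73.7  -73.4] y [-29.5  -3.8  27.1] z [42.1 47.8 53.7]
[(-132, 122), (-131, 264), (-130, 97), (-129, 81), (-128, 69), (-127, 81), (-126, 80), (-125, 79), (-124, 76), (-123, 88), (-122, 64), (-121, 93), (-120, 70), (-119, 62), (-118, 34), (-104, 127), (-103, 296), (-102, 99), (-101, 86), (-100, 70), (-99, 82), (-98, 83), (-97, 57), (-96, 29), (-76, 30), (-75, 472), (-74, 142)]
```

Call:
arm_command:
  increments: "0.5 -3 0 0 0 0 8; 1 -5 0 0 0 0 8; 1 -5 0 0 0 0 8"

```text
clock: 12.1
tool_pos: [0.6086, -0.0538, 0.1458]
tcp_rot: [0.996, 0.087, -0.001, -0.006]
force: [-4.0, 15.8, 10.9]
width: 0.0151
```

```bash
python3 look.py w8|head -5
```

```text
12.15 [ 0.60862662 -0.05380552  0.14582583] [ 0.996  0.087 -0.001 -0.006] [-4.1 15.5 10.7] 0.01538322616528489
tcp loc -243.18191013626367 -0.3213599643216829
mould 2634 x [-74.7 -73.7 -68.1 -60.1 -51.9 -44.7 -40.4] y [-26.7  -2.3  21.6] z [57.3 60.1 61.7]
pad 184 x [-101.9 -101.6 -101.2 -101.  -100.7 -100.3 -100.1] y [-27.   -3.3  24.8] z [15.7 35.5 47.2]
pad hi 61 x [-102.  -101.7 -101.3 -101.1 -100.8 -100.6 -100.1] y [-26.9  -3.1  24.8] z [40.2 43.7 48. ]
```

Call:
arm_command:
  increments: "-1.5 9 0.5 0 0 0 8; -3 18 1 0 0 0 8; -4.5 27 0.5 0 0 0 8; -6 36 -1 0 0 0 8; -6 36 -1 0 0 0 8"

```text
clock: 12.78
tool_pos: [0.6046, -0.0262, 0.1454]
tcp_rot: [0.996, 0.087, 0.001, 0.002]
force: [-1.4, -7.7, 7.8]
width: 0.0156
```

```bash
python3 look.py w9|head -5
```

```text
12.825 [ 0.60459702 -0.02620282  0.14544729] [0.996 0.086 0.001 0.002] [-2.3 -7.   8. ] 0.015723679733732832
tcp loc -215.29743232250544 -1.0974716802884714
mould 4463 x [-74.4 -72.9 -62.6 -49.1 -32.5 -21.6 -17.5] y [-26.8  -3.3  21.1] z [57.4 60.1 61.7]
pad 192 x [-101.6 -101.5 -101.2 -101.  -100.8 -100.4  -99.6] y [-27.6  -4.8  24.7] z [13.  33.7 47. ]
pad hi 55 x [-101.9 -101.6 -101.3 -101.  -100.8 -100.5  -99.5] y [-26.7  -6.1  24.3] z [40.3 43.5 47.6]
```

Call:
arm_command:
  increments: "1.5 -9 2 0 0 0 8; 3 -18 2.5 0 0 0 8; 4.5 -27 2 0 0 0 8; 6 -36 1.5 0 0 0 8; 6 -36 1.5 0 0 0 8"

```text
clock: 13.45
tool_pos: [0.609, -0.0551, 0.1457]
tcp_rot: [0.996, 0.086, -0.001, -0.005]
force: [-2.7, 12.8, 8.9]
width: 0.0164
```

```bash
python3 look.py w10
```

```text
13.5 [ 0.60898548 -0.05499721  0.14566936] [ 0.996  0.086 -0.001 -0.005] [-1.3 11.7  9.7] 0.015925202122827675
tcp loc -244.41756127683686 -0.4699865785968969
mould 2534 x [-74.7 -73.8 -68.7 -60.9 -53.1 -46.  -42.3] y [-26.9  -2.   21.4] z [57.3 60.1 61.7]
pad 177 x [-90.9 -90.6 -90.3 -90.  -89.7 -89.2 -89. ] y [-27.5  -2.4  24.2] z [21.2 37.4 47.3]
pad hi 67 x [-90.9 -90.6 -90.3 -90.  -89.7 -89.3 -89.1] y [-27.    1.4  24.4] z [40.3 43.4 47.5]
plate top 1076 x [-118.5 -118.3 -117.7  -75.   -74.3  -73.7  -73.4] y [-29.5  -3.5  27.3] z [42.1 47.8 53.8]
[(-119, 187), (-118, 258), (-117, 91), (-116, 85), (-115, 71), (-114, 91), (-113, 68), (-112, 88), (-111, 72), (-110, 76), (-109, 80), (-108, 81), (-107, 80), (-106, 62), (-105, 21), (-91, 194), (-90, 282), (-89, 98), (-88, 90), (-87, 64), (-86, 85), (-85, 75), (-84, 59), (-83, 24), (-76, 56), (-75, 446), (-74, 166)]
```

Call:
arm_command:
  increments: "0.5 -3 -0.5 0 0 0 8; 0.5 -3 -0.5 0 0 0 8"

```text
clock: 13.75
tool_pos: [0.6092, -0.0565, 0.1454]
tcp_rot: [0.996, 0.086, -0.001, -0.006]
force: [-2.3, 16.8, 10.8]
width: 0.0162
```

```bash
python3 look.py w11|head -5
```

```text
13.8 [ 0.60926023 -0.05652757  0.14542395] [ 0.996  0.086 -0.001 -0.006] [-2.8 15.8 11.5] 0.015796470458777224
tcp loc -245.97236349218812 -0.477534077911791
mould 2426 x [-74.5 -73.8 -68.7 -61.3 -53.7 -47.  -43.8] y [-26.8  -2.2  21.2] z [57.3 60.1 61.7]
pad 199 x [-90.  -89.8 -89.4 -89.1 -88.8 -88.4 -88. ] y [-27.5  -2.   24.9] z [19.7 37.4 47.6]
pad hi 68 x [-90.3 -89.8 -89.5 -89.2 -88.9 -88.6 -88.2] y [-26.1  -2.1  24.1] z [40.2 43.6 47.8]
```

Call:
arm_command:
  increments: "-1.5 9 1 0 0 0 8; -3 18 1.5 0 0 0 8; -4.5 28 1 0 0 0 8; -6.5 39 -0.5 0 0 0 8; -6.5 39 -0.5 0 0 0 8"

```text
clock: 14.42
tool_pos: [0.6047, -0.0262, 0.1456]
tcp_rot: [0.996, 0.087, 0.001, 0.002]
force: [-0.1, -7.1, 7.8]
width: 0.0164
```

Call:
arm_command:
  increments: "1 -5 1 0 0 0 8; 1.5 -10 1.5 0 0 0 8; 2.5 -15 1.5 0 0 0 8; 2.5 -15 1.5 0 0 0 8"

```text
clock: 14.92
tool_pos: [0.6063, -0.0359, 0.1467]
tcp_rot: [0.996, 0.086, 0.0, -0.003]
force: [-1.9, 7.6, 9.6]
width: 0.0152
```

```bash
python3 look.py w12|head -5
```

```text
14.975 [ 0.60627424 -0.03590859  0.14673575] [ 0.996  0.086  0.    -0.003] [-1.2  7.3  8.8] 0.015025752340472114
tcp loc -225.14703468186593 -1.0810141379339764
mould 3828 x [-74.5 -73.3 -64.4 -52.4 -38.4 -27.7 -23.6] y [-26.8  -3.   21.3] z [57.4 60.1 61.7]
pad 211 x [-86.9 -86.7 -86.3 -86.1 -85.9 -85.5 -85.2] y [-27.6  -2.5  25. ] z [21.4 36.1 46.8]
pad hi 75 x [-86.9 -86.8 -86.5 -86.1 -85.9 -85.6 -85.4] y [-27.4  -1.7  25.3] z [40.1 44.  47.1]
```

Call:
arm_command:
  increments: "1 -5 0 0 0 0 8; 1.5 -10.5 0 0 0 0 8; 1.5 -10.5 0 0 0 0 8"

```text
clock: 15.35
tool_pos: [0.6078, -0.0458, 0.1467]
tcp_rot: [0.996, 0.086, 0.0, -0.003]
force: [-1.8, 9.3, 8.8]
width: 0.0153
```

```bash
python3 look.py w13
```

```text
15.4 [ 0.60779655 -0.04577919  0.14674279] [ 0.996  0.086  0.    -0.003] [-1.1  9.3  9.5] 0.015513927457742214
tcp loc -235.13239004179422 -0.8836102656102504
mould 2986 x [-72.8 -71.8 -65.2 -56.1 -46.8 -37.1 -33.1] y [-26.8  -2.5  21.7] z [57.4 60.  61.7]
pad 190 x [-81.4 -81.2 -80.8 -80.5 -80.3 -79.9 -79.7] y [-27.5  -2.8  25. ] z [21.7 37.  47.3]
pad hi 68 x [-81.3 -81.1 -80.9 -80.7 -80.3 -80.  -79.8] y [-26.6   1.9  25.1] z [40.2 43.3 47.6]
plate top 759 x [-108.4 -108.1 -107.7 -107.   -72.9  -72.   -71.5] y [-29.8  -4.3  27.8] z [42.2 49.  53.8]
[(-109, 91), (-108, 330), (-107, 103), (-106, 80), (-105, 73), (-104, 82), (-103, 82), (-102, 74), (-101, 70), (-100, 83), (-99, 84), (-98, 82), (-97, 76), (-96, 68), (-95, 38), (-82, 52), (-81, 363), (-80, 127), (-79, 80), (-78, 81), (-77, 81), (-76, 77), (-75, 62), (-74, 98), (-73, 217), (-72, 31)]
```

Call:
arm_command:
  increments: "-1.5 9 0 0 0 0 8; -3 18 -0.5 0 0 0 8; -4 26 -1.5 0 0 0 8; -4 26 -1.5 0 0 0 8"

```text
clock: 15.9
tool_pos: [0.6046, -0.0262, 0.1455]
tcp_rot: [0.996, 0.087, 0.001, 0.002]
force: [0.2, -9.5, 5.5]
width: 0.0157
```

Call:
arm_command:
  increments: "1.5 -9 1.5 0 0 0 8; 2.5 -15 1.5 0 0 0 8; 3.5 -20 1.5 0 0 0 8; 3.5 -20 1.5 0 0 0 8"

```text
clock: 16.4
tool_pos: [0.6067, -0.0395, 0.1466]
tcp_rot: [0.996, 0.086, -0.0, -0.004]
force: [-2.1, 10.1, 10.9]
width: 0.0148
```

```bash
python3 look.py w14
```

```text
16.45 [ 0.60673835 -0.03948773  0.14661189] [ 0.996  0.086 -0.    -0.004] [-1.2  9.6 10.2] 0.014985777606914306
tcp loc -228.75267546498353 -0.922849640712277
mould 3199 x [-69.8 -68.7 -61.5 -51.8 -41.9 -31.  -26.9] y [-27.1  -2.7  21.7] z [57.3 60.1 61.7]
pad 176 x [-78.3 -78.2 -77.7 -77.4 -77.1 -76.7 -76. ] y [-27.5  -0.9  24.6] z [21.3 38.8 47.2]
pad hi 75 x [-78.5 -78.2 -77.8 -77.6 -77.3 -76.9 -76.4] y [-26.7  -1.1  24.2] z [40.1 43.9 47.4]
plate top 752 x [-103.5 -103.2 -102.8 -102.2  -69.7  -69.   -68.6] y [-29.7  -4.   27.6] z [42.3 49.  53.8]
[(-104, 116), (-103, 323), (-102, 90), (-101, 83), (-100, 73), (-99, 72), (-98, 82), (-97, 76), (-96, 85), (-95, 71), (-94, 92), (-93, 74), (-92, 80), (-91, 58), (-90, 33), (-79, 30), (-78, 339), (-77, 150), (-76, 88), (-75, 80), (-74, 70), (-73, 86), (-72, 60), (-71, 80), (-70, 230), (-69, 44)]
```

Call:
arm_command:
  increments: "0.5 -4 0 0 0 0 8; 1.5 -8 0 0 0 0 8; 1.5 -8 0 0 0 0 8"

```text
clock: 16.82
tool_pos: [0.6079, -0.0463, 0.1471]
tcp_rot: [0.996, 0.087, -0.0, -0.005]
force: [-3.8, 12.5, 13.9]
width: 0.0151
```

```bash
python3 look.py w15
```

```text
16.875 [ 0.60793308 -0.0462635   0.14709241] [ 0.996  0.087 -0.    -0.005] [-3.1 12.1 13.4] 0.014653767450946315
tcp loc -235.6329608297848 -0.9348396695385437
mould 2786 x [-69.8 -68.9 -62.8 -54.1 -45.2 -37.  -32.4] y [-27.   -2.5  21.2] z [57.4 60.1 61.6]
pad 98 x [-78.1 -78.  -77.7 -77.4 -77.2 -76.6 -75.8] y [-27.2   0.8  24.7] z [37.9 42.7 48. ]
pad hi 84 x [-78.2 -78.  -77.7 -77.4 -77.2 -76.6 -76.1] y [-26.9   2.4  24.8] z [40.2 43.4 48. ]
plate top 791 x [-99.4 -99.2 -98.7 -98.  -69.8 -68.9 -68.6] y [-29.7  -3.7  27.8] z [42.2 48.9 53.9]
[(-100, 92), (-99, 340), (-98, 112), (-97, 74), (-96, 85), (-95, 69), (-94, 90), (-93, 70), (-92, 77), (-91, 86), (-90, 72), (-89, 92), (-88, 66), (-87, 67), (-86, 38), (-79, 46), (-78, 316), (-77, 170), (-76, 84), (-75, 81), (-74, 72), (-73, 85), (-72, 66), (-71, 85), (-70, 212), (-69, 51)]
```

Call:
arm_command:
  increments: "0.3 -2 0 0 0 0 8; 0.3 -2 0 0 0 0 8; 0.3 -2 0 0 0 0 8"

```text
clock: 17.25
tool_pos: [0.6082, -0.0477, 0.1471]
tcp_rot: [0.996, 0.087, -0.0, -0.005]
force: [-3.5, 14.5, 14.6]
width: 0.0149
```

```bash
python3 look.py w16; python3 -c "
from h import *
grab('scene','s4')"
```

```text
17.3 [ 0.60815147 -0.04773291  0.14709504] [ 0.996  0.087 -0.    -0.005] [-4.2 15.  14.6] 0.01505216515265365
tcp loc -237.1180370978751 -0.8973458214222171
mould 2712 x [-69.7 -68.9 -63.1 -54.5 -46.1 -38.4 -33.7] y [-26.9  -2.5  21.3] z [57.4 60.1 61.7]
pad 74 x [-78.6 -78.4 -77.9 -77.5 -77.3 -76.7 -76.4] y [-26.2  -3.2  24.1] z [38.8 43.7 48. ]
pad hi 72 x [-78.6 -78.4 -77.9 -77.6 -77.3 -76.9 -76.5] y [-26.2  -3.2  24.1] z [40.4 43.9 48. ]
plate top 778 x [-98.6 -98.4 -97.8 -97.2 -69.8 -69.  -68.5] y [-29.7  -4.   27.7] z [42.2 48.8 53.8]
[(-99, 152), (-98, 305), (-97, 101), (-96, 82), (-95, 82), (-94, 74), (-93, 81), (-92, 78), (-91, 72), (-90, 86), (-89, 77), (-88, 77), (-87, 84), (-86, 56), (-85, 29), (-79, 48), (-78, 339), (-77, 148), (-76, 82), (-75, 88), (-74, 74), (-73, 83), (-72, 65), (-71, 79), (-70, 222), (-69, 47)]
```

View pics/w16.png

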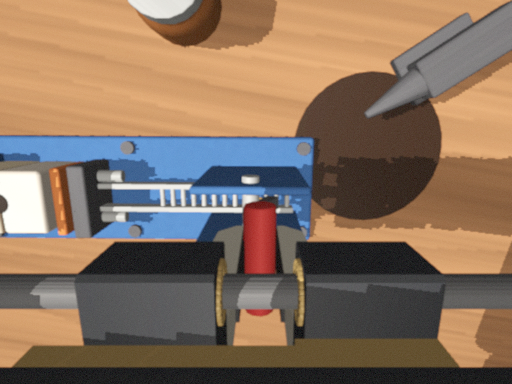

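View pics/s4.png

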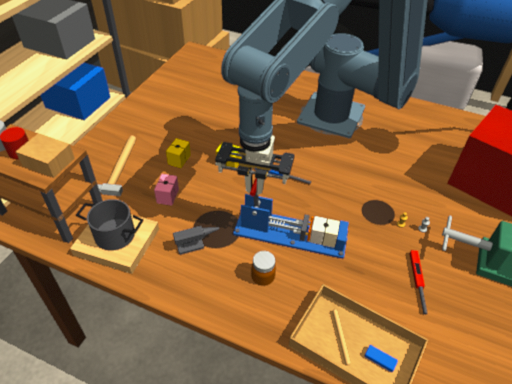

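Call:
arm_command:
  increments: "0 0 0 0 0 0 8; 0 0 0 0 0 0 8; 0 0 0 0 0 0 8; 0 0 0 0 0 0 8; 0 0 0 0 0 0 8"

```text
clock: 17.98
tool_pos: [0.6082, -0.0477, 0.1471]
tcp_rot: [0.996, 0.087, -0.0, -0.005]
force: [-3.8, 14.6, 14.2]
width: 0.0149
```

```bash
python3 look.py w17; python3 -c "
from rig import env
print(env.job_done())"
```

```text
18.025 [ 0.60815611 -0.04775286  0.14709659] [ 0.996  0.087 -0.    -0.005] [-3.8 14.5 15.2] 0.014799407996904709
tcp loc -237.13848530522014 -0.8984835347803902
mould 2714 x [-69.9 -69.  -63.  -54.6 -46.1 -38.5 -33.6] y [-26.9  -2.6  21.4] z [57.4 60.1 61.7]
pad 78 x [-78.5 -78.3 -77.8 -77.4 -77.  -76.6 -76.3] y [-27.2  -2.7  25.1] z [39.1 42.3 47.9]
pad hi 68 x [-78.5 -78.3 -77.8 -77.6 -77.1 -76.8 -76.5] y [-27.3  -0.3  25.1] z [40.6 42.8 47.9]
plate top 788 x [-98.6 -98.3 -97.8 -97.2 -69.9 -69.  -68.5] y [-29.8  -4.3  27.3] z [42.2 48.8 53.9]
[(-99, 148), (-98, 323), (-97, 93), (-96, 77), (-95, 94), (-94, 72), (-93, 80), (-92, 82), (-91, 79), (-90, 76), (-89, 70), (-88, 83), (-87, 70), (-86, 60), (-85, 32), (-79, 51), (-78, 333), (-77, 152), (-76, 79), (-75, 66), (-74, 95), (-73, 61), (-72, 86), (-71, 83), (-70, 215), (-69, 45)]
the job is handed in; nothing more can be done
None
```

I stood the off-white mould on the clamp bed with its seam across the bar and let go of it. I then closed the jaw with three pumps of the trigger and held a fourth pull. The job was handed in at about 18 s with the trigger bar still gripped and pulled.

- **Mould:** its rear face reads about 70 mm from the fixed jaw's face, which puts it flat against the jaw, and it sits about 2.5 mm off the centre line.
- **Pad:** the jaw plate has moved about 49 mm and the pad about 41.4 mm, so the pad is pushed back about 7.7 mm of its 16 mm. These camera readings are good to about 1 mm.
- **Steadiness:** after a 0.6 s hold, nothing had moved by more than the reading noise. The wrist force was about 21 N in total.
- **Surroundings:** I saw nothing else on the bench disturbed in the last scene picture, though the arm hid part of it. I did not measure the other objects again.

No check failed. The scene and top cameras disagreed by about 4–5 mm in x, so I used the wrist camera's readings instead.

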